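# Push a case box down the queue lane

## Task

Push the grey tooth box that stands in front of the lane down between the two aluminium guide rails until it stands square between the two green lines, short of the box already waiting there. Neither the box nor the robot may touch a rail; line the box up with nudges before it goes in. Keep the box flat on the plate and never lift it, do not bump the waiting box, leave everything else where it is, and finish with the hand clear.

Things in the scene. Friction and masses are not known exactly. Their poses are not given: they have to be found in the camera images.
- lane: Light grey plate 440 x 160 x 8 mm, fixed on the table. Origin: centre of its underside; x = direction of travel, y = left of travel, z up. Boxes slide on its top, z = 8 mm. From x = -220 to -60 mm it is an open apron; two rails stand on it from x = -60 to +220 mm. Green lines (8 mm) cross it, inner edges at x = 23 and 117 mm. Rubber end stop, 18 mm high, at x = 208 to 218 mm.
- rail_left: Aluminium guide rail on the left of travel, part of the lane, origin and axes the same as lane. Its inner face is at y = +60 mm (8 mm thick, with a low flange outside it to y = +79 mm), its top 26 mm above the table. The clear width between the rails is 120 mm.
- rail_right: The other guide rail, mirror image: inner face at y = -60 mm, outer edge at y = -79 mm, origin and axes the same as lane.
- bay (a point): Centre of the bay between the two green lines, on the plate's top (x = 70 mm, y = 0 of the lane); axes as the lane.
- mouth (a point): Middle of the lane's mouth, on the plate's top, where the rails begin (x = -60 mm, y = 0 of the lane); axes as the lane.
- case_box: Box to push: dark grey, clear lid (fixed shut), about 0.15 kg, loose on the apron, up to 0.2 rad askew and 30 mm off the lane's middle. Origin: centre of underside, z up. y: +-46 mm; x: -30 to +32 mm (lid tab to -37); 32 mm high. Stands across the lane, its x pointing back against the travel: push on the flat hinge side (x = +32 mm). Centred and square it has 14 mm free to each rail.
- waiting_box: A second box just like it, loose, already standing at the far end of the lane between the rails, about 95 mm beyond the bay's centre. Same origin and axes. Not to be bumped.
- white_jar: Bystander: white screw jar 52 mm in diameter, 55 mm high, loose. Origin at the centre of its underside.
- red_tin: Bystander: round tin with red lid, 58 mm in diameter, 26 mm high, loose. Origin at the centre of its underside.
- dental_model: Bystander: grey dental arch on a plaster base, 58 x 68 x 28 mm, loose. Origin at the centre of its underside.
- bur_stand: Bystander: aluminium block with burs standing in it, 34 x 75 x 52 mm, loose. Origin at the centre of its underside.

How it is judged:
By the outcome, as a careful person would: the job done as asked, in the order asked, and still so for the second after the job is handed in, with the robot touching nothing.
It also fails if it takes over 54 s, if anything falls off the work surface, if the arm or the gripper's body presses on something with over 40 N, if the wrist force passes 120 N, or if a joint passes its speed limit or range.

## Robot

A 7-joint arm with a two-finger parallel gripper is mounted at the origin on a cart in front of the work surface, level with it; the furniture and walls round the work are solid. World frame = base frame: x ahead of the robot, y to its left, z up, the work surface at z = 0. Lengths are in m, angles in rad, forces in N, time in s.
With the tool pointing down it reaches from about 0.425 to 0.8 m from the base axis. Payload 8.3 kg.
Tool frame: the origin (TCP) lies on the centre line of the jaws, within the pads' length; the fingertips stand arm.finger_overhang ahead of it and the grasp point (between the pads) lies 6 mm ahead of it (arm.finger_overhang is the distance from the TCP to the fingertips, in m); z points along the fingers, y is the line along which they close (so a half turn about z gives the same grasp; the last joint's range is limited). The gripper opens to 85 mm and grips with 20 to 120 N. Pads are 22 mm wide; open, the fingers measure 114 mm over their backs; the gripper's body (76 mm by 85 mm) begins 54 mm behind the grasp point. The pads swing forward as they close: fully open they stand 13 mm farther back than shut.
Start: joints at [1.057, 0.383, 0.016, 1.37, -0.006, 1.388, -0.046], TCP at [0.272, -0.563, 0.256] pointing down, gripper open.
Joint ranges: [-2.95, 2.95], [-0.25, 2.06], [-1.52, 1.56], [0.18, 2.33], [-1.44, 4.58], [0.02, 2.06], [-3.01, 3.01]. Speed limits (rad/s): [2.39, 2.39, 3.01, 3.01, 3.14, 3.14, 3.14].

## Interface

Orientations are given as a unit quaternion [x, y, z, w].
In Python, from plant import arm gives the robot as it stands.
- The arm moves only by the tool play_rows, never from a script. Its argument "series" is one flat list of numbers, 7 for each row, row after row: the shift along the tool's x, y, z in normalised numbers (1 is 40 cm), then the turn, a rotation vector about the tool's x, y, z in parts of the range, where 1.0 means pi rad, then the finger opening in mm, from 0 to 85.4. A call has 1 to 8 rows; each row is the pose to reach, as a shift and turn from the pose commanded when the call began, along the tool's axes at that moment; what a row does not reach only later rows make up. A row lasts 1/10 s, in which the tool goes at most 50 mm and 8.59 degrees, less where a joint would pass 70% of its speed; a pose out of reach is approached as far as the arm can. A shift or turn number past 1, either way, is cut back to 1. A call with a gripper value outside its range is refused whole. The fingers move at their own pace and stop on an object; "squeeze" is the grip in N (left out, the last holds). Time passes only in rows, so rows that repeat a pose let the fingers close. It gives the time, the measured TCP pose, the force, the opening and the grip force at its end, in the units of the state.
- arm.get_state(): the state, without advancing time (a new reading comes with each control period).
- arm.grab_frame(name): name is "scene" or "top" or "wrist"; returns the picture (420x560x3 uint8, blue, green, red); there is no depth.
- arm.calibration(name): a dict with "fx", "fy", "cx", "cy" (pixels), "dist" ([k1, k2, p1, p2, k3] as OpenCV has them; the pictures are not rectified), "R" (3x3) and "t" (3): a world point X has camera coordinates R X + t; the wrist camera has in their place "mount" (4x4, takes a point from camera to tool coordinates, whose origin is the TCP and whose axes are the flange's). Camera axes: x right, y down, z forward; pixel columns grow to the right and rows downward; lengths in m; the calibration is good to about 2 mm. A picture is of the moment at which its call begins: read the wrist's pose just before it. calibration takes no time and is no camera call.
- arm.job_done(): hands the job in; it is judged then, once.
The state is a dict: "time": time; "joints": joint angles; "dq": joint speeds; "joint_efforts": joint torques, N m; "position": TCP position; "orientation": TCP orientation; "contact_force": force on the tool from outside, world axes, zero at the start; "ft_torque": the same for the moment, N m; "opening": finger opening in m; "gripper_force": force on a finger pad.
Only numpy, scipy, OpenCV 4.12 (cv2) and the standard library are available. Lean on these libraries where they do the work, as an engineer would, in place of code of your own. Each camera call takes 0.05 s, during which the arm holds its last target. There are 200 camera calls.

## Working session

There is one attempt and no reset: what is moved stays moved. The work goes in short steps, Python scripts to look and compute and a tool call to move; the robot and the scene stay as the last step left them, time stands still between calls to the robot, and variables do not carry over. Pictures are saved under pics/ and viewed, at most 10 in all, crops included, and the job is handed in when it is done.

Besides the shell and the picture viewer there is one more tool, called after ">>>" as a command line: name --argument value ..., lists and objects as JSON in quotes. play_rows: Moves the arm, as the interface text tells. Its arguments: {"type":"object","properties":{"series":{"type":"array","items":{"type":"number"}},"squeeze":{"type":"number"}},"required":["series"]}

```bash
mkdir -p pics; ls; python3 - <<'E'
from plant import arm
import cv2
print(arm.get_state()); print(arm.finger_overhang)
for n in ["scene","top"]:
    cv2.imwrite(f"pics/{n}0.png",arm.grab_frame(n)); print(arm.calibration(n))
print(arm.calibration("wrist"))
E
```

```text
pics
{'time': 0.0, 'joints': array([ 1.0571029 ,  0.38426189,  0.01635869,  1.37113774, -0.00632219,
        1.3881907 , -0.04649973]), 'dq': array([ 1.49008545e-03, -6.21718970e-05, -1.01486830e-04,  1.47616186e-03,
        4.12390546e-04, -5.02811752e-04, -1.52541116e-03]), 'joint_efforts': array([-1.00012080e-04, -6.27608013e+01,  8.43811277e-01, -3.71826017e+01,
        1.63354282e-02,  1.43224531e-02, -3.01457862e-05]), 'position': array([ 0.27215424, -0.56214035,  0.25527133]), 'orientation': array([ 9.74696761e-01,  2.23529134e-01, -2.21785368e-04, -9.49138566e-04]), 'contact_force': array([-0.43135398,  0.57300835, -0.12218704]), 'ft_torque': array([-0.00411141, -0.01254599,  0.01484641]), 'gripper_force': 0.0, 'opening': 0.08509030094608037}
0.025
{'fx': 505.7550785817116, 'fy': 505.7550785817116, 'cx': 280.233285321756, 'cy': 198.06209370825098, 'dist': array([-0.03548731,  0.        ,  0.        ,  0.        ,  0.        ]), 'R': array([[-0.88323971, -0.46874115,  0.0130133 ],
       [-0.34954025,  0.63962528, -0.68461749],
       [ 0.31258475, -0.60923003, -0.72878635]]),
[... 273 characters left out ...]
43,  0.00323011],
       [-0.99599972,  0.02556294, -0.08562181],
       [ 0.08550999, -0.00543775, -0.99632247]]), 't': array([0.03485803, 0.47916839, 1.14625486])}
{'fx': 306.5702200634297, 'fy': 306.5702200634297, 'cx': 282.89084907987103, 'cy': 208.8519472948395, 'dist': array([-0.05330529,  0.        ,  0.        ,  0.        ,  0.        ]), 'mount': array([[-9.94979901e-04, -9.59946742e-01, -2.80180766e-01,
         7.11325065e-02],
       [ 9.99999340e-01, -7.94017365e-04, -8.30766740e-04,
         5.07534669e-04],
       [ 5.75023432e-04, -2.80181408e-01,  9.59946899e-01,
        -1.15616773e-01],
       [ 0.00000000e+00,  0.00000000e+00,  0.00000000e+00,
         1.00000000e+00]])}
```

View pics/scene0.png

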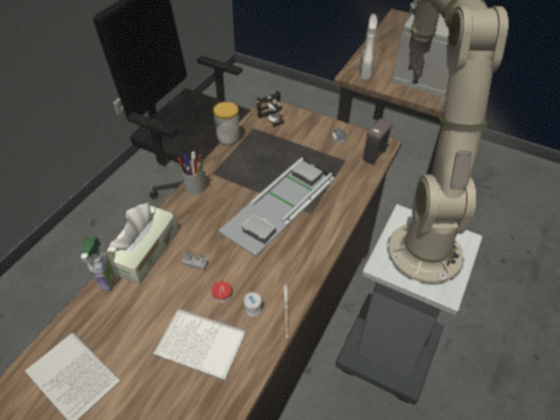

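View pics/top0.png

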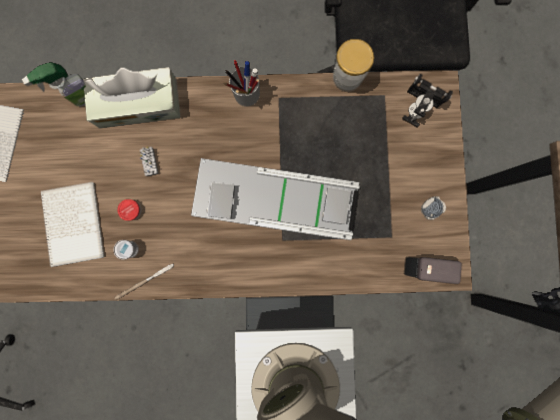

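The lane runs left to right in the top view, from (195,190) to (358,210). The case box is at about (222,200), the waiting box at about (337,205), and the green lines at u of about 282 and 320. Next I'll take an enlarged crop of each view.

```bash
python3 - <<'E'
import cv2
a=cv2.imread("pics/top0.png")[150:245,184:368]
cv2.imwrite("pics/c1.png",cv2.resize(a,None,fx=4.3,fy=4.3,interpolation=cv2.INTER_CUBIC))
a=cv2.imread("pics/scene0.png")[150:255,210:345]
cv2.imwrite("pics/c2.png",cv2.resize(a,None,fx=5.5,fy=5.5,interpolation=cv2.INTER_CUBIC))
E
```

```text
(no output)
```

View pics/c1.png

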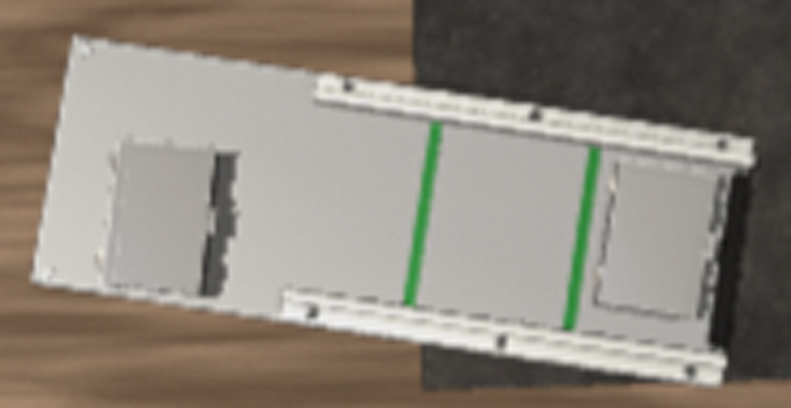

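View pics/c2.png

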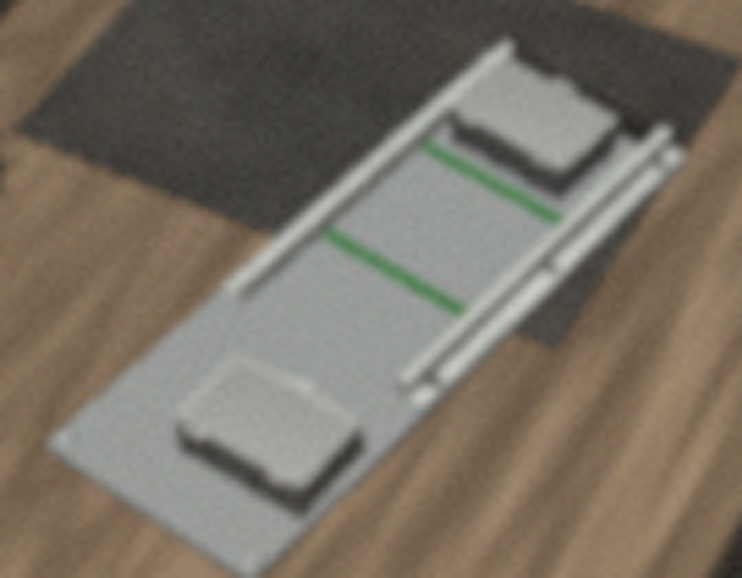

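```bash
cat > h.py <<'E'
import numpy as np, cv2
from scipy.optimize import least_squares
from plant import arm
def cam(n):
    c=arm.calibration(n); return np.array([[c['fx'],0,c['cx']],[0,c['fy'],c['cy']],[0,0,1]]),c['dist'],np.array(c['R']) if 'R' in c else None,np.array(c['t']) if 'R' in c else None
def crop(p,f,o): return (np.array(p,float)+.5)/f-.5+np.array(o)
def ray(n,uv):
    K,d,R,t=cam(n); x=cv2.undistortPoints(np.array(uv,float).reshape(-1,1,2),K,d)[:,0]
    D=np.c_[x,np.ones(len(x))]@R; return -R.T@t,D
def atz(n,uv,z):
    C,D=ray(n,uv); return C+D*((z-C[2])/D[:,2])[:,None]
def tri(a,b):
    Ca,Da=ray("top",a); Cb,Db=ray("scene",b); out=[]
    for p,q in zip(Da,Db):
        s=np.linalg.lstsq(np.c_[p,-q],Cb-Ca,rcond=None)[0]; A=Ca+s[0]*p;B=Cb+s[1]*q; out.append(np.r_[(A+B)/2,np.linalg.norm(A-B)])
    return np.array(out)
def fit(L,W):  # planar pose of local pts L to world W
    f=lambda v:(np.c_[np.cos(v[2])*L[:,0]-np.sin(v[2])*L[:,1]+v[0],np.sin(v[2])*L[:,0]+np.cos(v[2])*L[:,1]+v[1]]-W[:,:2]).ravel()
    r=least_squares(f,[W[:,0].mean(),W[:,1].mean(),-1.5]); return r.x,r.fun.reshape(-1,2)
E
python3 - <<'E'
from h import *
np.set_printoptions(precision=4,suppress=True)
f,o=4.3,(184,150); fs,os_=5.5,(210,150)
T=lambda p:crop(p,f,o); S=lambda p:crop(p,fs,os_)
# lane: plate rear corners, green line ends triangulated
lt=[(76,38),(33,281),(409,303),(569,328)]; ls=[(52,443),(247,573),(463,312),(558,217)]
print(tri(T(lt),S(ls)))
W=atz("top",T([(76,38),(33,281)]),.008)
Wg=atz("top",T([(436,124),(409,303),(595,150),(569,328)]),.008)
gm=np.array([(Wg[0]+Wg[1])/2,(Wg[2]+Wg[3])/2])
p,r=fit(np.array([[-.22,.08],[-.22,-.08],[.019,0],[.121,0]]),np.r_[W,gm]); print('lane top',p,r*1e3)
Ws=atz("scene",S([(52,443),(247,573)]),.008)
Wg=atz("scene",S([(328,233),(463,312),(426,145),(558,217)]),.008)
print('scene pts',Ws,Wg); c,s=np.cos(p[2]),np.sin(p[2]);RT=np.array([[c,s],[-s,c]])
print('in lane',((np.r_[Ws,Wg][:,:2]-p[:2])@RT.T)*1e3)
bt=[(125,142),(215,152),(200,295),(107,287)]; bs=[(180,410),(235,355),(360,425),(297,490)]
B=tri(T(bt),S(bs)); print(B); print('box tri in lane',((B[:,:2]-p[:2])@RT.T)*1e3)
Bz=atz("top",T(bt),.040); print('box top z40',((Bz[:,:2]-p[:2])@RT.T)*1e3)
wt=[(620,162),(722,175),(697,318),(597,303)]
Bz=atz("top",T(wt),.040); print('wait top z40',((Bz[:,:2]-p[:2])@RT.T)*1e3)
E
```

```text
[[ 0.6204  0.2418  0.006   0.0006]
 [ 0.4674  0.2708  0.0089  0.0045]
 [ 0.4484  0.0343  0.011   0.0069]
 [ 0.4306 -0.0653  0.0142  0.0082]]
lane top [ 0.5046  0.0405 -1.7475] [[ 1.7235  1.4884]
 [-0.8611  0.9477]
 [-0.865  -1.243 ]
 [ 0.0027 -1.1932]]
scene pts [[0.619  0.243  0.008 ]
 [0.4699 0.2709 0.008 ]] [[ 0.5588  0.0136  0.008 ]
 [ 0.4529  0.0329  0.008 ]
 [ 0.5411 -0.0873  0.008 ]
 [ 0.4367 -0.0694  0.008 ]]
in lane [[-219.5178   77.0607]
 [-220.697   -74.6027]
 [  16.9532   58.1241]
 [  16.5097  -49.5931]
 [ 119.3907   58.3695]
 [ 120.1218  -47.5507]]
[[0.5493 0.2066 0.0393 0.0032]
 [0.543  0.1517 0.0363 0.0053]
 [0.4537 0.1623 0.034  0.0033]
 [0.4616 0.2206 0.0322 0.0063]]
box tri in lane [[-171.4342   14.8345]
 [-116.2695   18.2896]
 [-111.0058  -71.4575]
 [-169.726   -73.9156]]
box top z40 [[-170.4569   13.3723]
 [-114.3975   15.5738]
 [-109.3715  -73.1356]
 [-166.6784  -76.8917]]
wait top z40 [[133.8697  47.0866]
 [197.4042  48.6071]
 [194.2733 -41.2675]
 [132.2115 -41.3638]]
```

The plate's rear corners triangulate to z ≈ 6–9 mm and the box top to about 35 mm, which roughly matches the text. The box is about 30 mm to the right and turned about +0.05 rad. I'll move to a hover at its right side and look with the wrist camera.

```bash
cat >> h.py <<'E'
from scipy.spatial.transform import Rotation as Ro
LANE=[0.5046,0.0405,-1.7475]
def l2w(x,y,z,L=None):
    L=L or LANE; c,s=np.cos(L[2]),np.sin(L[2]); return np.array([L[0]+(x*c-y*s)/1e3,L[1]+(x*s+y*c)/1e3,z/1e3])
def w2l(P,L=None):
    L=L or LANE; c,s=np.cos(L[2]),np.sin(L[2]); d=np.atleast_2d(P)[:,:2]-L[:2]; return d@np.array([[c,-s],[s,c]])*1e3
def toolrot(a,L=None): # tool y at lane angle a, z down
    L=L or LANE; t=L[2]+a; y=np.array([np.cos(t),np.sin(t),0]); z=np.array([0,0,-1.]); return Ro.from_matrix(np.c_[np.cross(y,z),y,z])
def move(p,R):
    s=arm.get_state(); R0=Ro.from_quat(s['orientation'])
    print('shift mm',np.round(R0.inv().apply(p-s['position'])*1e3,1),'rot',np.round((R0.inv()*R).as_rotvec(),3))
def where():
    s=arm.get_state(); R=Ro.from_quat(s['orientation']); y=R.as_matrix()[:,1]
    print('t',round(s['time'],2),'lane',np.round(w2l(s['position'])[0],1),'z',round(s['position'][2]*1e3,1),'ang',round((np.arctan2(y[1],y[0])-LANE[2]+np.pi)%(2*np.pi)-np.pi,4),'tilt',np.round(R.as_matrix()[:2,2],4),'F',np.round(s['contact_force'],1),'open',round(s['opening']*1e3,1))
E
python3 - <<'E'
from h import *
where(); R=toolrot(0)
move(np.array([.5,-.35,.29]),R); print(l2w(-139,-103,220)); move(l2w(-139,-103,220),R)
E
```

```text
t 0.1 lane [ 634.2 -122.9] z 255.4 ang 0.6276 tilt [-0.0008  0.0016] F [-0.5  0.   0.3] open 85.3
shift mm [297.5 -91.8 -34.5] rot [-0.002  0.001  0.628]
[0.42763806 0.19544147 0.22      ]
shift mm [ 470.1 -614.1   36.4] rot [-0.002  0.001  0.628]
```

The rows are not in the units I measure in: shifts go in shares of 40 cm and turns go in shares of pi rad. I convert before sending: 298 mm / 400 = 0.745, 200 mm / 400 = 0.5, 0.628 rad / 3.1416 = 0.1999.

>>> play_rows --series '[0, 0, -0.075, 0, 0, 0.0318, 25, 0.25, -0.075, -0.085, 0, 0, 0.0637, 25, 0.5, -0.15, -0.085, 0, 0, 0.0955, 25, 0.745, -0.23, -0.085, 0, 0, 0.1273, 25, 0.745, -0.23, -0.085, 0, 0, 0.1999, 25, 0.745, -0.23, -0.085, 0, 0, 0.1999, 25, 0.745, -0.23, -0.085, 0, 0, 0.1999, 25, 0.745, -0.23, -0.085, 0, 0, 0.1999, 25]'

```text
time: 0.9
position: [0.5051, -0.3433, 0.2896]
orientation: [0.996, -0.084, 0.0, -0.002]
contact_force: [0.2, 0.4, -0.3]
opening: 0.0252
gripper_force: 0.0
```

```bash
python3 - <<'E'
from h import *
where(); move(l2w(-139,-103,220),toolrot(0)); print(arm.get_state()['joints'])
E
```

```text
t 0.9 lane [377.8  67.9] z 289.6 ang 0.0087 tilt [0.0011 0.0036] F [ 0.2  0.4 -0.3] open 25.2
shift mm [-166.5 -518.    71.5] rot [-0.004 -0.     0.009]
[ 0.58269089  0.34274957 -0.0486284   1.35168367  0.01277184  1.44844192
 -1.2034606 ]
```

To row units: -380 mm / 400 = -0.95, -120 mm / 400 = -0.3.

>>> play_rows --series '[-0.3, -0.95, 0.05, 0, 0, 0, 25, -0.3, -0.95, 0.05, 0, 0, 0, 25, -0.3, -0.95, 0.05, 0, 0, 0, 25, -0.3, -0.95, 0.05, 0, 0, 0, 25, -0.3, -0.95, 0.05, 0, 0, 0, 25, -0.3, -0.95, 0.05, 0, 0, 0, 25, -0.3, -0.95, 0.05, 0, 0, 0, 25, -0.3, -0.95, 0.05, 0, 0, 0, 25]'

```text
time: 1.7
position: [0.4484, 0.0469, 0.2701]
orientation: [0.996, -0.089, 0.0, 0.0]
contact_force: [1.2, -0.4, -0.1]
opening: 0.0252
gripper_force: 0.0
```

```bash
python3 - <<'E'
from h import *
where(); move(l2w(-139,-103,220),toolrot(0))
E
```

```text
t 1.7 lane [  3.5 -56.4] z 270.1 ang -0.0006 tilt [ 0.     -0.0003] F [ 1.2 -0.4 -0.1] open 25.2
shift mm [ -46.7 -142.5   50.1] rot [ 0.    -0.    -0.001]
```

To row units: -142 mm / 400 = -0.355, 50 mm / 400 = 0.125.

>>> play_rows --series '[-0.115, -0.355, 0.125, 0, 0, 0, 25, -0.115, -0.355, 0.125, 0, 0, 0, 25, -0.115, -0.355, 0.125, 0, 0, 0, 25, -0.115, -0.355, 0.125, 0, 0, 0, 25, -0.115, -0.355, 0.125, 0, 0, 0, 25, -0.115, -0.355, 0.125, 0, 0, 0, 25]'

```text
time: 2.3
position: [0.4295, 0.1918, 0.2203]
orientation: [0.996, -0.089, -0.0, 0.0]
contact_force: [-0.2, -0.1, 0.4]
opening: 0.0249
gripper_force: 0.0
```

```bash
python3 - <<'E'
from h import *
where(); s=arm.get_state(); np.savez('w1.npz',p=s['position'],q=s['orientation'])
cv2.imwrite('pics/w1.png',cv2.resize(arm.grab_frame('wrist'),(800,600),interpolation=cv2.INTER_CUBIC))
E
```

```text
t 2.3 lane [-135.8 -100.5] z 220.3 ang -0.0018 tilt [-0.0002 -0.0006] F [-0.2 -0.1  0.4] open 24.9
```

View pics/w1.png

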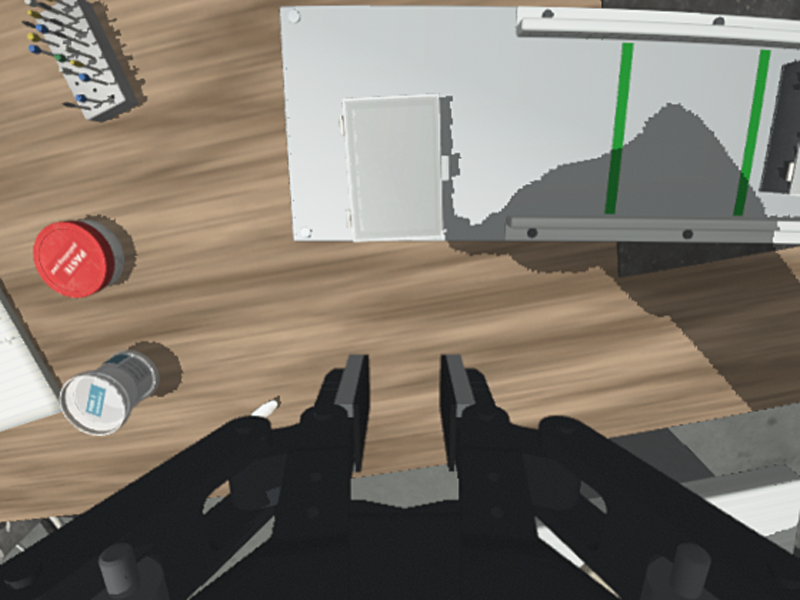

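The wrist view shows the plate corners at (281,7) and (295,240), and the lines at u ≈ 619 and 752. The lid corners are (344,99), (440,95), (443,238) and (355,241), with the tab at (446,168).

```bash
cat >> h.py <<'E'
def watz(p,q,uv,z,sc=1):
    c=arm.calibration('wrist'); K,d,_,_=cam('wrist'); uv=(np.array(uv,float)+.5)/sc-.5
    x=cv2.undistortPoints(uv.reshape(-1,1,2),K,d)[:,0]; M=np.array(c['mount']); R=Ro.from_quat(q).as_matrix()
    C=R@M[:3,3]+p; D=np.c_[x,np.ones(len(x))]@(R@M[:3,:3]).T; return C+D*((z-C[2])/D[:,2])[:,None]
E
python3 - <<'E'
from h import *
np.set_printoptions(precision=4,suppress=True)
d=np.load('w1.npz'); A=lambda uv,z: watz(d['p'],d['q'],uv,z,800/560)
W=A([(281,7),(295,240)],.008); G=A([(628,44),(610,213),(766,51),(739,214)],.008)
print('green',w2l(G),'plate',w2l(W))
B=A([(344,99),(440,95),(443,238),(355,241)],.04); print('box',w2l(B))
# lane refit: use x of lines + plate edges in a free 2D fit
def f(v):
    L=list(v); g=w2l(G,L); w=w2l(W,L); return np.r_[g[:,0]-[19,19,121,121],w[:,0]+220,w[:,1]-[80,-80]]
r=least_squares(f,LANE,x_scale=[.01,.01,.01]); print(r.x,f(r.x)); L=list(r.x)
print('box in new lane',w2l(B,L))
t=[(76,38),(33,281)]
b,e=fit(np.array([[.032,-.046],[-.030,-.046],[-.030,.046],[.032,.046]]),np.c_[w2l(B,L)]/1e3+0); print(b,e*1e3)
E
```

```text
green [[ 18.6821  56.8652]
 [ 18.5575 -58.647 ]
 [120.4593  56.5342]
 [120.4955 -58.2907]] plate [[-217.4988   78.7464]
 [-217.7853  -78.6564]]
box [[-172.9963   15.1642]
 [-112.7477   17.2705]
 [-109.1481  -72.8585]
 [-168.8521  -74.7208]]
[ 0.5043  0.0401 -1.7487] [-0.8702 -0.8597 -1.0926 -0.9222  1.9235  1.8211 -1.2985  1.2985]
box in new lane [[-173.4997   15.1714]
 [-113.2535   17.3483]
 [-109.5485  -72.7765]
 [-169.2503  -74.7087]]
[-0.1404 -0.0287 -3.1005] [[-0.7517  0.775 ]
 [ 0.9498  1.1449]
 [ 1.0239 -0.6526]
 [-1.2219 -1.2673]]
```

```bash
sed -i 's/^LANE=.*/LANE=[0.5043,0.0401,-1.749]/' h.py; python3 - <<'E'
from h import *
where(); move(l2w(-140,-105,42),toolrot(0))
E
```

```text
t 2.35 lane [-135.7 -100.1] z 220.6 ang -0.0016 tilt [ 0.0004 -0.0005] F [ 0.8 -0.6 -0. ] open 24.9
shift mm [ -5.   -4.3 178.5] rot [ 0.    -0.    -0.002]
```

>>> play_rows --series '[-0.0125, -0.01, 0.125, 0, 0, 0, 25, -0.0125, -0.01, 0.25, 0, 0, 0, 25, -0.0125, -0.01, 0.35, 0, 0, 0, 25, -0.0125, -0.01, 0.4125, 0, 0, 0, 25, -0.0125, -0.01, 0.445, 0, 0, 0, 25, -0.0125, -0.01, 0.445, 0, 0, 0, 25]'

```text
time: 2.95
position: [0.4247, 0.1964, 0.0414]
orientation: [0.996, -0.09, -0.001, 0.001]
contact_force: [0.2, 0.2, 0.4]
opening: 0.0246
gripper_force: 0.0
```

```bash
python3 - <<'E'
from h import *
where(); move(l2w(-140,-62,42),toolrot(0))
E
```

```text
t 2.95 lane [-139.8 -106. ] z 41.4 ang -0.0011 tilt [-0.0021 -0.0012] F [0.2 0.2 0.4] open 24.6
shift mm [44.  -0.3 -0.7] rot [ 0.002  0.002 -0.001]
```

To row units: 44 mm / 400 = 0.11, 42 mm / 400 = 0.105.

>>> play_rows --series '[0.025, 0, -0.0025, 0, 0, 0, 25, 0.0425, 0, -0.0025, 0, 0, 0, 25, 0.0575, 0, -0.0025, 0, 0, 0, 25, 0.07, 0, -0.0025, 0, 0, 0, 25, 0.0825, 0, -0.0025, 0, 0, 0, 25, 0.095, 0, -0.0025, 0, 0, 0, 25, 0.105, 0, -0.0025, 0, 0, 0, 25, 0.11, 0, -0.0025, 0, 0, 0, 25]'

```text
time: 3.75
position: [0.4685, 0.1902, 0.0433]
orientation: [0.996, -0.089, -0.0, -0.0]
contact_force: [-1.9, 0.3, 2.2]
opening: 0.0251
gripper_force: 1.0
```

```bash
python3 - <<'E'
from h import *
where(); s=arm.get_state(); np.savez('w2.npz',p=s['position'],q=s['orientation'])
a=arm.grab_frame('wrist'); b=arm.grab_frame('top')[150:245,184:368]
a=cv2.resize(a,(460,345)); b=cv2.resize(b,None,fx=4.3,fy=4.3,interpolation=cv2.INTER_CUBIC); print(b.shape)
cv2.imwrite('pics/w2.png',b)
E
```

```text
t 3.75 lane [-141.3  -61.8] z 43.3 ang 0.0008 tilt [-0.0001  0.0001] F [-1.9  0.3  2.2] open 25.1
(408, 791, 3)
```

View pics/w2.png

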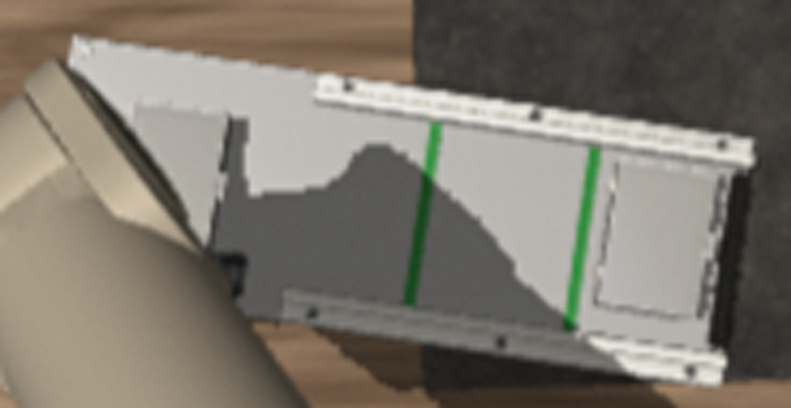

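The top view shows the box's left corners have moved up to (138,102) and (231,116), so it slid about 24 mm left. I'll push the last 5 mm, back off, rise and remeasure.

To row units: -80 mm / 400 = -0.2, -40 mm / 400 = -0.1.

>>> play_rows --series '[0.005, 0, 0, 0, 0, 0, 25, 0.01, 0, 0, 0, 0, 0, 25, 0.0125, 0, 0, 0, 0, 0, 25, 0.0125, 0, 0, 0, 0, 0, 25, -0.0125, 0, 0, 0, 0, 0, 25, -0.075, 0, 0, 0, 0, 0, 25, -0.1, 0, -0.1, 0, 0, 0, 25, -0.1, 0, -0.2, 0, 0, 0, 25]'

```text
time: 4.65
position: [0.4254, 0.1976, 0.1231]
orientation: [0.996, -0.087, -0.002, 0.001]
contact_force: [0.7, -0.1, 0.7]
opening: 0.0251
gripper_force: 0.0
```

To row units: -98 mm / 400 = -0.245, -50 mm / 400 = -0.125.

>>> play_rows --series '[0, 0, -0.125, 0, 0, 0, 25, 0, 0, -0.245, 0, 0, 0, 25, 0, 0, -0.245, 0, 0, 0, 25, 0, 0, -0.245, 0, 0, 0, 25]'

```text
time: 5.05
position: [0.4288, 0.1977, 0.2225]
orientation: [0.996, -0.088, 0.002, -0.0]
contact_force: [-0.4, -0.4, -0.9]
opening: 0.0248
gripper_force: 0.0
```

```bash
python3 - <<'E'
from h import *
where(); s=arm.get_state(); np.savez('w3.npz',p=s['position'],q=s['orientation'])
cv2.imwrite('pics/w3.png',cv2.resize(arm.grab_frame('wrist')[0:260,170:],None,fx=2.05,fy=2.05,interpolation=cv2.INTER_CUBIC))
E
```

```text
t 5.05 lane [-141.7 -102.2] z 222.5 ang 0.0013 tilt [0.0031 0.0004] F [-0.4 -0.4 -0.9] open 24.8
```

View pics/w3.png

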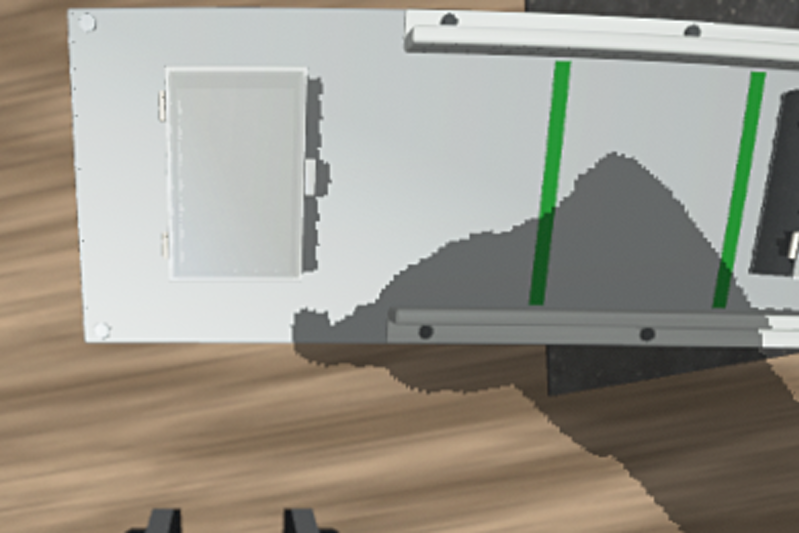

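The box now looks nearly square. Its lid corners are (166,68), (307,69), (301,278) and (171,278). The hinge knobs are at (163,105) and (164,245), the plate corners at (68,10) and (86,342), and the lines at (562,62)–(537,304) and (757,72)–(720,306).

```bash
cat >> h.py <<'E'
def boxfit(f,uvb,uvw,uvg,z=.04,sc=2.05,off=(170,0)):
    d=np.load(f); A=lambda uv,z: watz(d['p'],d['q'],(np.array(uv,float)+.5)/sc-.5+np.array(off),z)
    B,W,G=A(uvb,z),A(uvw,.008) if uvw else np.zeros((0,3)),A(uvg,.008)
    print('plate',np.round(w2l(W),1).tolist(),'green',np.round(w2l(G),1).tolist(),'box',np.round(w2l(B),1).tolist())
    b,e=fit(np.array([[.032,-.046],[-.030,-.046],[-.030,.046],[.032,.046]]),w2l(B)/1e3); print('box pose',b,'res',np.abs(e*1e3).max())
E
python3 - <<'E'
from h import *
boxfit('w3.npz',[(166,68),(307,69),(301,278),(171,278)],[(68,10),(86,342)],[(562,62),(537,304),(757,72),(720,306)])
where(); move(l2w(-215,0,200),toolrot(np.pi/2)); move(l2w(-215,0,200),toolrot(-np.pi/2))
E
```

```text
plate [[-218.9, 78.4], [-218.8, -79.0]] green [[17.4, 57.7], [18.3, -58.4], [118.5, 57.7], [119.8, -58.0]] box [[-170.1, 44.4], [-109.4, 44.0], [-109.7, -44.6], [-170.0, -44.6]]
box pose [-1.38797880e-01 -1.95083603e-04 -3.14299749e+00] res 1.735757062129084
t 5.1 lane [-141.2 -102.8] z 221.0 ang 0.0012 tilt [ 0.0003 -0.0004] F [-0.2  0.1 -1.3] open 24.9
shift mm [102.9 -73.7  21. ] rot [ 1.00e-03  0.00e+00 -1.57e+00]
shift mm [102.9 -73.7  21. ] rot [ 0.000e+00 -1.000e-03  1.572e+00]
```

To row units: 103 mm / 400 = 0.2575, -74 mm / 400 = -0.185, -1.12 rad / 3.1416 = -0.3565.

>>> play_rows --series '[0.1, -0.0875, 0.025, 0, 0, -0.0446, 16, 0.175, -0.185, 0.025, 0, 0, -0.0891, 16, 0.2575, -0.185, 0.025, 0, 0, -0.1337, 16, 0.2575, -0.185, 0.025, 0, 0, -0.1783, 16, 0.2575, -0.185, 0.025, 0, 0, -0.2228, 16, 0.2575, -0.185, 0.025, 0, 0, -0.2674, 16, 0.2575, -0.185, 0.025, 0, 0, -0.3119, 16, 0.2575, -0.185, 0.025, 0, 0, -0.3565, 16]'

```text
time: 5.9
position: [0.542, 0.2518, 0.2089]
orientation: [0.889, 0.457, -0.002, -0.0]
contact_force: [-0.4, 0.2, 0.5]
opening: 0.016
gripper_force: 0.0
```

To row units: -0.45 rad / 3.1416 = -0.1432.

>>> play_rows --series '[0, 0, 0, 0, 0, -0.0446, 16, 0, 0, 0, 0, 0, -0.0891, 16, 0, 0, 0, 0, 0, -0.1337, 16, 0, 0, 0, 0, 0, -0.1432, 16, 0, 0, 0, 0, 0, -0.1432, 16]'

```text
time: 6.4
position: [0.5425, 0.2518, 0.2098]
orientation: [0.768, 0.641, -0.001, -0.001]
contact_force: [0.5, 1.2, -0.2]
opening: 0.0161
gripper_force: 0.0
```

```bash
python3 - <<'E'
from h import *
where(); move(l2w(-207,0,42),toolrot(np.pi/2)); print(arm.get_state()['joints'])
E
```

```text
t 6.4 lane [-215.1    0. ] z 209.8 ang 1.5691 tilt [-0.0025 -0.0005] F [ 0.5  1.2 -0.2] open 16.1
shift mm [ -8.    0.4 167.8] rot [-0.002  0.001 -0.002]
[ 0.07740336  0.4589687  -0.77342081  1.48888873  0.32340388  1.32795179
 -0.90268581]
```

To row units: 168 mm / 400 = 0.42, 160 mm / 400 = 0.4.

>>> play_rows --series '[-0.02, 0, 0.125, 0, 0, 0, 16, -0.02, 0, 0.25, 0, 0, 0, 16, -0.02, 0, 0.35, 0, 0, 0, 16, -0.02, 0, 0.4, 0, 0, 0, 16, -0.02, 0, 0.42, 0, 0, 0, 16, -0.02, 0, 0.42, 0, 0, 0, 16, -0.02, 0, 0.42, 0, 0, 0, 16]'

```text
time: 7.1
position: [0.5424, 0.2448, 0.0446]
orientation: [0.767, 0.641, 0.001, 0.0]
contact_force: [-0.4, 0.3, 0.6]
opening: 0.0159
gripper_force: 0.0
```

```bash
python3 - <<'E'
from h import *
where(); move(l2w(-150,0,42),toolrot(np.pi/2))
E
```

```text
t 7.1 lane [-208.2    1.3] z 44.6 ang 1.5701 tilt [0.0016 0.001 ] F [-0.4  0.3  0.6] open 15.9
shift mm [-58.2  -1.2   2.5] rot [ 0.001 -0.001 -0.001]
```

To row units: -58 mm / 400 = -0.145, -52 mm / 400 = -0.13.

>>> play_rows --series '[-0.035, -0.0025, 0.005, 0, 0, 0, 16, -0.0525, -0.0025, 0.005, 0, 0, 0, 16, -0.065, -0.0025, 0.005, 0, 0, 0, 16, -0.08, -0.0025, 0.005, 0, 0, 0, 16, -0.095, -0.0025, 0.005, 0, 0, 0, 16, -0.1125, -0.0025, 0.005, 0, 0, 0, 16, -0.13, -0.0025, 0.005, 0, 0, 0, 16, -0.145, -0.0025, 0.005, 0, 0, 0, 16]'

```text
time: 7.9
position: [0.5305, 0.1866, 0.0414]
orientation: [0.767, 0.641, 0.0, 0.0]
contact_force: [-0.0, 1.3, 0.4]
opening: 0.016
gripper_force: 1.0
```

```bash
python3 - <<'E'
from h import *
where(); move(l2w(-100,0,42),toolrot(np.pi/2)); s=arm.get_state(); np.savez('w4.npz',p=s['position'],q=s['orientation'])
cv2.imwrite('pics/w4.png',cv2.resize(arm.grab_frame('wrist'),(800,600),interpolation=cv2.INTER_CUBIC))
E
```

```text
t 7.9 lane [-148.8   -0.2] z 41.4 ang 1.5709 tilt [0.0001 0.    ] F [-0.   1.3  0.4] open 16.0
shift mm [-48.8   0.2  -0.6] rot [ 0. -0.  0.]
```

View pics/w4.png

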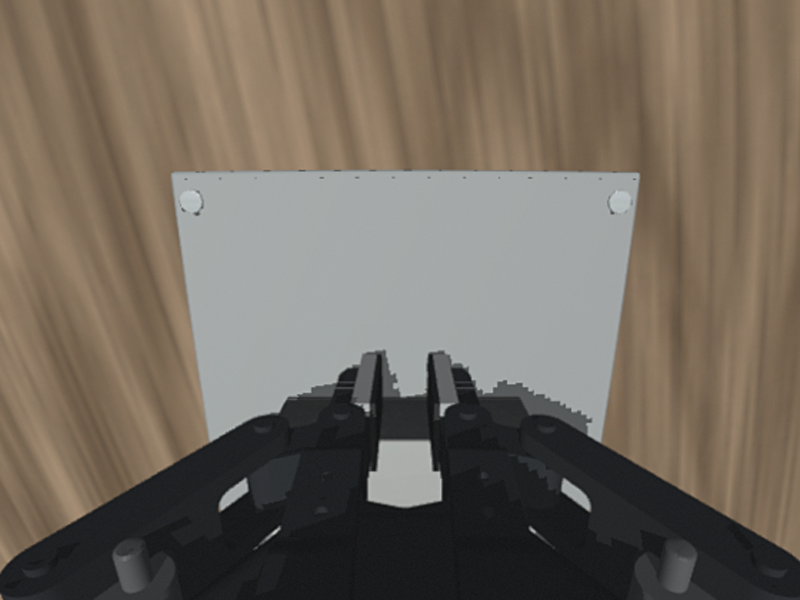

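The hand is square on the plate: the corners at (173,172) and (638,172) are symmetric about the fingers at u ≈ 406. The box's dark rear face spans u 287–525, so it is centred too. I'll push on.

To row units: -56 mm / 400 = -0.14, -49 mm / 400 = -0.1225.

>>> play_rows --series '[-0.0175, 0, 0, 0, 0, 0, 16, -0.035, 0, 0, 0, 0, 0, 16, -0.0525, 0, 0, 0, 0, 0, 16, -0.07, 0, 0, 0, 0, 0, 16, -0.0875, 0, 0, 0, 0, 0, 16, -0.105, 0, 0, 0, 0, 0, 16, -0.1225, 0, 0, 0, 0, 0, 16, -0.14, 0, 0, 0, 0, 0, 16]'

```text
time: 8.75
position: [0.5205, 0.1314, 0.0413]
orientation: [0.767, 0.641, -0.0, -0.0]
contact_force: [-0.2, 0.1, -0.0]
opening: 0.0156
gripper_force: 0.4
```

```bash
python3 - <<'E'
from h import *
where(); move(l2w(26,0,42),toolrot(np.pi/2))
cv2.imwrite("pics/t5.png",cv2.resize(arm.grab_frame("top")[150:245,184:368],None,fx=4.3,fy=4.3,interpolation=cv2.INTER_CUBIC))
E
```

```text
t 8.75 lane [-92.7  -0.3] z 41.3 ang 1.5709 tilt [-0.0002 -0.    ] F [-0.2  0.1 -0. ] open 15.6
shift mm [-118.7    0.3   -0.7] rot [-0.  0.  0.]
```

View pics/t5.png

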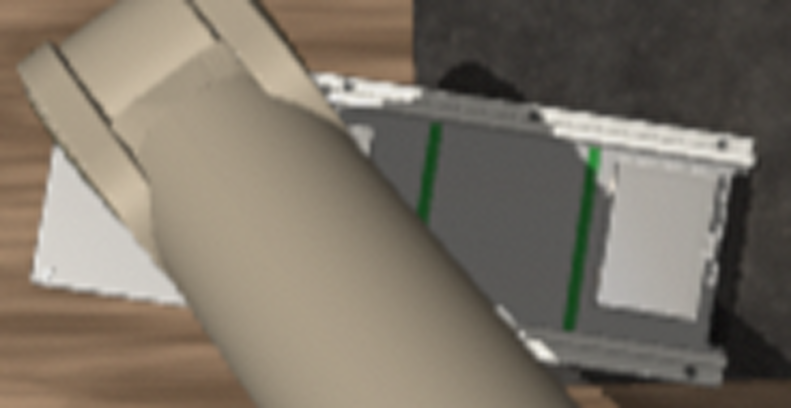

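The arm hides most of the box, but its front-left corner shows at (373,127), with clear plate between it and the left rail. I'll check that against the expected (-20, +46).

```bash
python3 - <<'E'
from h import *
print(w2l(atz("top",crop([(373,127),(125,142),(215,152)],4.3,(184,150)),.04)))
E
```

```text
[[ -20.77481359   45.82624192]
 [-170.89905471   13.31969598]
 [-114.84315724   15.60776622]]
```

To row units: -56 mm / 400 = -0.14, -49 mm / 400 = -0.1225.

>>> play_rows --series '[-0.0175, 0, 0, 0, 0, 0, 16, -0.035, 0, 0, 0, 0, 0, 16, -0.0525, 0, 0, 0, 0, 0, 16, -0.07, 0, 0, 0, 0, 0, 16, -0.0875, 0, 0, 0, 0, 0, 16, -0.105, 0, 0, 0, 0, 0, 16, -0.1225, 0, 0, 0, 0, 0, 16, -0.14, 0, 0, 0, 0, 0, 16]'

```text
time: 9.6
position: [0.5106, 0.0764, 0.0413]
orientation: [0.767, 0.641, 0.0, -0.0]
contact_force: [-0.0, 1.1, -1.0]
opening: 0.0159
gripper_force: 0.4
```

```bash
python3 - <<'E'
from h import *
where(); move(l2w(25,0,42),toolrot(np.pi/2))
E
```

```text
t 9.6 lane [-36.9  -0.2] z 41.3 ang 1.571 tilt [-0.  0.] F [-0.   1.1 -1. ] open 15.9
shift mm [-61.9   0.2  -0.7] rot [-0. -0.  0.]
```

To row units: -50 mm / 400 = -0.125, -46 mm / 400 = -0.115.

>>> play_rows --series '[-0.0175, 0, 0, 0, 0, 0, 16, -0.035, 0, 0, 0, 0, 0, 16, -0.0525, 0, 0, 0, 0, 0, 16, -0.07, 0, 0, 0, 0, 0, 16, -0.0875, 0, 0, 0, 0, 0, 16, -0.1025, 0, 0, 0, 0, 0, 16, -0.115, 0, 0, 0, 0, 0, 16, -0.125, 0, 0, 0, 0, 0, 16]'

```text
time: 10.4
position: [0.5018, 0.0273, 0.0413]
orientation: [0.767, 0.641, 0.0, -0.0]
contact_force: [-0.7, 1.4, 0.3]
opening: 0.0159
gripper_force: 0.4
```

To row units: -13 mm / 400 = -0.0325, -12 mm / 400 = -0.03.

>>> play_rows --series '[-0.01, 0, 0, 0, 0, 0, 16, -0.0175, 0, 0, 0, 0, 0, 16, -0.025, 0, 0, 0, 0, 0, 16, -0.03, 0, 0, 0, 0, 0, 16, -0.0325, 0, 0, 0, 0, 0, 16, -0.0325, 0, 0, 0, 0, 0, 16]'

```text
time: 11.0
position: [0.4996, 0.0148, 0.0413]
orientation: [0.767, 0.641, -0.0, 0.0]
contact_force: [-0.1, -0.4, 0.1]
opening: 0.0161
gripper_force: 0.0
```

```bash
python3 - <<'E'
from h import *
where()
E
```

```text
t 11.0 lane [25.7 -0.2] z 41.3 ang 1.5709 tilt [-0.     -0.0001] F [-0.1 -0.4  0.1] open 16.1
```

To row units: 210 mm / 400 = 0.525, -160 mm / 400 = -0.4.

>>> play_rows --series '[0.025, 0, 0, 0, 0, 0, 16, 0.1, 0, 0, 0, 0, 0, 16, 0.15, 0, -0.075, 0, 0, 0, 16, 0.15, 0, -0.2, 0, 0, 0, 16, 0.15, 0, -0.325, 0, 0, 0, 16, 0.275, 0, -0.375, 0, 0, 0, 16, 0.4, 0, -0.4, 0, 0, 0, 16, 0.525, 0, -0.4, 0, 0, 0, 16]'

```text
time: 11.8
position: [0.5371, 0.2191, 0.2038]
orientation: [0.768, 0.641, 0.002, 0.001]
contact_force: [1.4, -0.5, -0.1]
opening: 0.0158
gripper_force: 0.0
```

To row units: 140 mm / 400 = 0.35, 100 mm / 400 = 0.25.

>>> play_rows --series '[0.125, 0, 0, 0, 0, 0, 16, 0.25, 0, 0, 0, 0, 0, 16, 0.35, 0, 0, 0, 0, 0, 16, 0.35, 0, 0, 0, 0, 0, 16, 0.35, 0, 0, 0, 0, 0, 16]'

```text
time: 12.3
position: [0.5594, 0.3572, 0.2006]
orientation: [0.766, 0.643, -0.0, -0.001]
contact_force: [0.9, -1.0, 0.9]
opening: 0.016
gripper_force: 0.0
```

```bash
python3 - <<'E'
from h import *
where()
cv2.imwrite("pics/t6.png",cv2.resize(arm.grab_frame("top")[150:245,184:368],None,fx=4.3,fy=4.3,interpolation=cv2.INTER_CUBIC))
E
```

```text
t 12.3 lane [-321.8   -2. ] z 200.6 ang 1.5744 tilt [-0.0013  0.0005] F [ 0.9 -1.   0.9] open 16.0
```

View pics/t6.png

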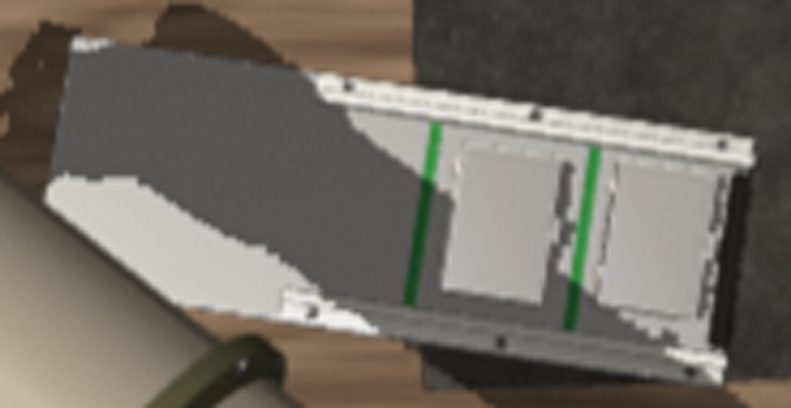

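The box stands between the green lines with clear gaps. Its lid corners are (465,142), (556,155), (543,301) and (443,289), and the waiting box is at the same pixels as before. I'll check the numbers, then hand in if they are good.

```bash
python3 - <<'E'
from h import *
B=w2l(atz("top",crop([(465,142),(556,155),(543,301),(443,289)],4.3,(184,150)),.04))
b,e=fit(np.array([[.032,-.046],[-.030,-.046],[-.030,.046],[.032,.046]]),B/1e3); print(B,b,np.abs(e).max())
if abs(b[0]-.069)<.006 and abs(b[1])<.006 and abs(abs(b[2])-np.pi)<.05: print(arm.job_done())
E
```

```text
[[ 36.85269762  45.22921512]
 [ 93.63575935  45.78483626]
 [ 98.89872211 -44.76239028]
 [ 37.13813861 -46.7861635 ]] [ 6.76309442e-02 -1.05871904e-04 -3.11383539e+00] 0.0027069586143132346
the job is handed in; nothing more can be done
None
```

The grey box stands between the two green lines, measured at lane x ≈ 68 mm, y ≈ 0 mm and within about 0.03 rad of square. I saw no rail contact, the waiting box has not moved in the pictures, the hand is clear, and the job was handed in after about 12 s.

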